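# Gauge the seam of a clamped denture flask

### The arm

A 6-joint arm with a two-finger parallel gripper is mounted at the origin on the work surface. World frame = base frame: x ahead of the robot, y to its left, z up, the work surface at z = 0. Lengths are in m, angles in rad, forces in N, time in s.
With the tool pointing down it reaches from about 0.3 to 0.75 m from the base axis. Payload 8.5 kg.
Tool frame: the origin (TCP) lies midway between the tips of the shut fingers; the grasp point (between the pads) lies arm.hold_point_z behind it (arm.hold_point_z is the distance from the TCP to the grasp point, in m); z points along the fingers, y is the line along which they close (so a half turn about z gives the same grasp; the last joint's range is limited). The gripper opens to 85 mm and grips with 20 to 120 N. Pads are 22 mm wide; open, the fingers measure 114 mm over their backs; the gripper's body (76 mm by 85 mm) begins 54 mm behind the grasp point. The pads swing forward as they close: fully open they stand 13 mm farther back than shut.
Start: joints at [0.967, 0.381, 1.297, -0, 1.464, -0.215], TCP at [0.208, 0.509, 0.2] pointing down, gripper open.
Joint ranges: [-3.11, 3.11], [-0.89, 2.33], [0.22, 2.48], [-1.42, 4.56], [0.17, 2.85], [-2.88, 2.88]. Speed limits (rad/s): [2.39, 2.39, 3.14, 3.14, 3.14, 3.14].

### API

Orientations are given as a rotation vector (axis times angle).
In Python, from station import arm gives the robot as it stands.
- The arm moves only by the tool play_rows, never from a script. Its argument "increments" is a list of rows, each a list of 3 entries, a list of its own where there are three numbers: the shift along the tool's x, y, z as a fraction of full scale, then the turn, a rotation vector about the tool's x, y, z as a fraction of full scale, then the opening, from -1 (shut) to 1 (fully open). A call has 1 to 5 rows; each row is the pose to reach, as a shift and turn from the pose commanded when the call began, along the tool's axes at that moment; what a row does not reach only later rows make up. Full scale, the value 1, is 50 cm for a shift and pi/2 rad for a turn. A row lasts 1/10 s, in which the tool goes at most 50 mm and 8.59 degrees, less where a joint would pass 70% of its speed; a pose out of reach is approached as far as the arm can. A call with a number of a shift or a turn outside -1 to 1 is refused whole. A call with a gripper value outside its range is refused whole. The fingers move at their own pace and stop on an object; the grip force is fixed at half the most. Time passes only in rows, so rows that repeat a pose let the fingers close. It gives the time, the measured TCP pose, the force, the opening and the grip force at its end, in the units of the state.
- arm.get_state(): the state, without advancing time (a new reading comes with each control period).
- arm.camera(name): name is "scene" or "side" or "wrist"; returns a dict with "image" (400x640x3 uint8, red, green, blue), "camera_matrix" (3x3 intrinsics, pixels), "camera_from_world" (4x4, takes a point from world to camera coordinates). Camera axes: x right, y down, z forward; pixel columns grow to the right and rows downward; lengths in m; the calibration is good to about 2 mm. A picture is of the moment at which its call begins. There is no depth.
- arm.close_job(): hands the job in; it is judged then, once.
Trained networks look in a picture, given as the dict that the camera call returned (one of the last four; its "shot" number tells which), for a name from the list of things; names that differ only in an ending like _2 or _b are one class to them, and where a whole thing is asked for, a point or a joint stands for the part that bears it (a point fixed in the world has none). Each returns a list of dicts, best first, with "p" (0 to 1); they miss things now and then, are a little off and sometimes report something else, mostly with a low value. They report only what shows in the picture. A call takes as long as a camera call. They do not tell look-alikes from the thing itself.
- arm.cut_out(picture, label): "mask" (400x640 bool, what is visible of it) and "box" ([centre column, centre row, width, height] in pixels, round what is visible of it).
- arm.place_of(picture, label): "centre" ([row, column] in pixels: a listed point, or the origin of a listed thing).
The state is a dict: "time": time; "qpos": joint angles; "joint_vel": joint speeds; "effort": joint torques, N m; "ee_pos": TCP position; "ee_rot": TCP orientation; "ft_force": force on the tool from outside, world axes, zero at the start; "moment": the same for the moment, N m; "opening": finger opening in m; "finger_force": force on a finger pad.
Only numpy, scipy, OpenCV 4.12 (cv2) and the standard library are available. Lean on these libraries where they do the work, as an engineer would, in place of code of your own. Each camera call takes 0.05 s, during which the arm holds its last target. There are 200 camera calls.

### The job

Take the taper gauge with the flat block handle out of the tool rack and slide its blade, upright and point down, into the seam between the two brass flask halves standing in the clamp, with its whole width between them, until it drags snugly on both halves. Do not force it, leave the other tools and everything else on the bench where they are, and finish with the gripper still holding the gauge at that depth.

Things in the scene. Friction and masses are not known exactly. Their poses are not given: they have to be found in the camera images.
- gauge_grip (a point): centre of the flat block handle of the taper gauge, a steel tool of 130 g that stands point down in one of the rack's three slots (any of them). Handle 20 mm (own x) by 36 mm (own y) by 50 mm high (own z, up); this point is half-way up it, and 95 mm above the blade's tip. The block handle is the only rectangular one in the rack
- gauge_tip (a point): tip of the gauge's blade, at the middle of its edge. The blade is 24 mm wide (own y), 70 mm long up to the handle, 1.5 mm thick (own x) at the tip and 8.5 mm at the handle, getting evenly thicker by 0.1 mm per mm. z points up to the handle
- gauge: the taper gauge itself; origin at the blade's tip, axes as for gauge_tip
- rack: fixed wooden block, 75 mm (own x) by 260 mm (own y), 85 mm high; origin under its centre. Three slots 85 mm apart along y (at -85, 0, +85 mm), each 12 x 30 mm and 78 mm deep; each holds one tool whose handle's shoulder rests on the top face. The tools stand loose and turn by a few degrees at most
- knife: round wooden-handled knife (20 mm thick handle, top 56 mm above the rack's top face) in another rack slot, to be left there; origin at 70 mm below the rack's top face
- carver: round-handled carver (22 mm thick handle, top 58 mm above the rack's top face) in another rack slot, to be left there; origin at 70 mm below the rack's top face
- clamp: grey steel clamp fixed to the bench, base 230 mm (own x) by 110 mm (own y), two end posts 76 mm high; origin under its centre. Its screw lies along x. It holds the two brass halves of a denture flask on edge, upright, with a seam between them that opens upward and runs along the clamp's y
- flask_near: the brass flask half on the clamp's -x side: 30 mm thick, 100 mm along y, from 18 to 88 mm above the bench; origin at the bottom edge of its inner face. The pair of halves floats in the clamp: a sideways push (along x) of about 1 N shifts both together by up to 5 mm and they then centre themselves on a blade
- near_lip (a point): on the flask half at the clamp's -x side: middle of its 100 mm length, in the plane of its inner face, at the height of its top (88 mm above the bench). x points across the seam to the other half, y along the seam, z up
- flask_far: the brass flask half on the clamp's +x side, same size; origin at the bottom edge of its inner face. It is clamped tight: 25 N does not shift it against the other half
- far_lip (a point): as near_lip, on the other half's inner face. The seam is 3 to 5.5 mm wide between near_lip and far_lip (differs each time), open 70 mm deep down to the clamp base (seam floor 18 mm above the bench); a bevel widens it by 4 mm on each side over the top 6 mm, so the blade's depth is set at the edge 6 mm below the top
- cast: white plaster jaw model, 60 x 66 mm, 33 mm high, bystander; origin under its centre
- dish: small white bowl, 80 mm wide, 35 mm high, bystander; origin under its centre
- wax_tin: flat round tin, 60 mm wide, 22 mm high, bystander; origin under its centre
- tumbler: drinking glass, 68 mm wide, 100 mm high, bystander; origin under its centre
- bath: closed denture case, 112 x 92 mm, 80 mm high, bystander; origin under its centre
Things that resemble listed ones, but are neither listed nor needed, are in the scene too. What is shaped like the gauge but white is not meant.

How it is judged:
By the outcome, as a careful person would: the job done as asked, in the order asked, and still so for the second after the job is handed in, while the arm keeps its last pose, push and grip.
It also fails if it takes over 38 s, if anything falls off the work surface, if the arm or the gripper's body presses on something with over 40 N, if the wrist force passes 120 N, or if a joint passes its speed limit or range.

## Working session

There is one attempt and no reset: what is moved stays moved. The work goes in short steps, Python scripts to look and compute and a tool call to move; the robot and the scene stay as the last step left them, time stands still between calls to the robot, and variables do not carry over. Pictures are saved under pics/ and viewed, at most 10 in all, crops included, and the job is handed in when it is done.

Besides the shell and the picture viewer there is one more tool, called after "Call:" as name(argument=value, ...), one argument or row to a line, values as JSON. play_rows: Moves the arm, as the interface text tells. Shift numbers are shares of 50 cm and turn numbers shares of pi/2 rad, none past 1 either way. Its arguments: {"type":"object","properties":{"increments":{"type":"array","items":{"type":"array"}}},"required":["increments"]}

```bash
mkdir -p pics
cat > h.py <<'E'
import numpy as np, cv2
from station import arm
from scipy.spatial.transform import Rotation as R
def ray(p,rc):
    K=p["camera_matrix"];T=np.array(p["camera_from_world"])
    d=T[:3,:3].T@np.linalg.solve(K,[rc[1],rc[0],1.]);o=-T[:3,:3].T@T[:3,3]
    return o,d/np.linalg.norm(d)
def onz(p,rc,z):
    o,d=ray(p,rc);return o+d*(z-o[2])/d[2]
def tri(rays):
    A=0;b=0
    for o,d in rays:
        M=np.eye(3)-np.outer(d,d);A=A+M;b=b+M@o
    return np.linalg.solve(A,b)
def proj(p,X):
    T=np.array(p["camera_from_world"]);c=T[:3,:3]@X+T[:3,3];u=p["camera_matrix"]@c;return u[:2]/u[2]
def save(p,n,crop=None,s=1):
    im=p["image"]
    if crop: im=im[crop[0]:crop[1],crop[2]:crop[3]]
    im=cv2.resize(im,None,fx=s,fy=s,interpolation=cv2.INTER_CUBIC)
    cv2.imwrite("pics/"+n+".png",im[:,:,::-1])
E
python3 - <<'E'
from h import *
np.set_printoptions(precision=4,suppress=True)
s=arm.get_state();print(s,arm.hold_point_z)
P={n:arm.camera(n) for n in("scene","side","wrist")}
for n,p in P.items():
    save(p,n+"0")
    T=np.array(p["camera_from_world"]);print(n,-T[:3,:3].T@T[:3,3])
    for l in("gauge_grip","near_lip","far_lip","knife","carver","rack","clamp"):
        print(n,l,[(np.round(r["centre"],1),round(r["p"],2)) for r in arm.place_of(p,l)[:3]])
E
```

```text
{'time': 0.0, 'qpos': array([ 0.9667,  0.3812,  1.2983,  0.    ,  1.4636, -0.2153]), 'joint_vel': array([ 0.001 ,  0.0016,  0.0013, -0.0005, -0.0029, -0.0005]), 'effort': array([  0.0015, -44.8462, -23.1274,  -0.0001,   0.0048,  -0.    ]), 'ee_pos': array([0.2083, 0.5087, 0.1997]), 'ee_rot': array([-0.6068, -3.0818,  0.0022]), 'ft_force': array([-0.5457, -0.836 , -0.1072]), 'moment': array([-0.0321, -0.0005,  0.0198]), 'finger_force': 0.0, 'opening': 0.08551906577857453} 0.0187
scene [1.2058 0.629  1.0624]
scene gauge_grip [(array([190.1, 221.2]), 0.91), (array([157.1, 303. ]), 0.67), (array([140.8, 263.8]), 0.61)]
scene near_lip [(array([215.7, 357.3]), 0.56), (array([230.6, 356.5]), 0.19)]
scene far_lip [(array([216.1, 354.2]), 0.94)]
scene knife [(array([232.6, 354.5]), 0.69), (array([227.8, 244.8]), 0.51)]
scene carver []
scene rack [(array([185.6, 257.4]), 0.89)]
scene clamp [(array([235.3, 354.9]), 0.77)]
side [ 0.5266 -0.9032  0.8564]
side gauge_grip [(array([306.8, 353.9]), 0.89), (array([332.7, 241.5]), 0.89), (array([292.8, 313.1]), 0.78)]
side near_lip [(array([171.1, 297.3]), 0.66)]
side far_lip [(array([171. , 298.2]), 0.94)]
side knife []
side carver []
side rack [(array([295.9, 313.7]), 0.63)]
side clamp [(array([196. , 297.7]), 0.74)]
wrist [0.1315 0.5418 0.3724]
wrist gauge_grip []
wrist near_lip []
wrist far_lip []
wrist knife []
wrist carver []
wrist rack []
wrist clamp []
```

View pics/scene0.png

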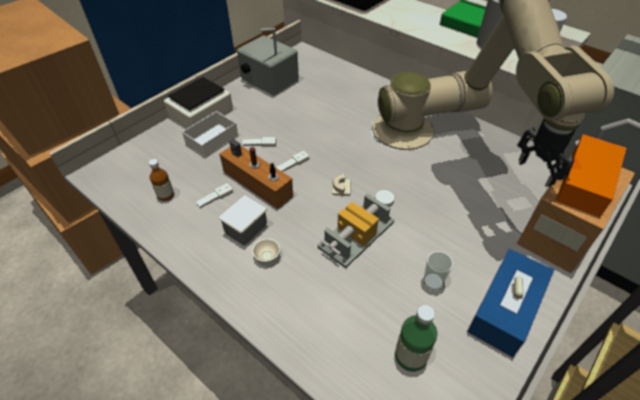

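View pics/side0.png

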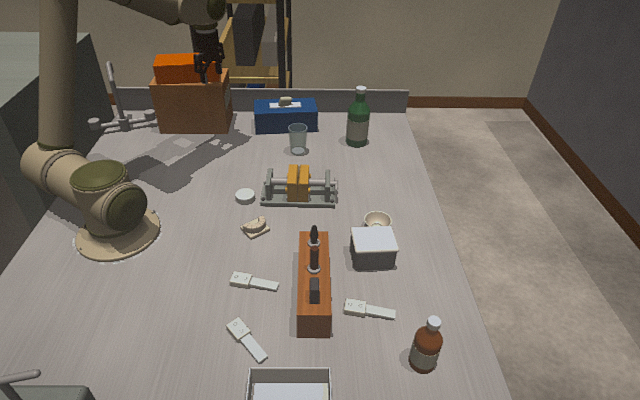

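The side view shows the rack at (314,285) with a dark block handle at (314,290) and round handles at (314,258) and (314,236). The scene view has the same block at about (235,147). The possible mix-ups are three white gauge-shaped pieces lying on the bench, at side (254,281), (246,340) and (370,308), and the two round handles. I choose the dark block in the rack's -y slot, and I'll check it in a crop.

Run:
```python
from h import *
np.set_printoptions(precision=4,suppress=True)
a=arm.camera("scene");b=arm.camera("side")
A=cv2.resize(a["image"][125:215,205:305],(400,360),interpolation=2)
B=cv2.resize(b["image"][215:305+40,250:350+30][:117],(400,360),interpolation=2)
cv2.imwrite("pics/crop1.png",np.hstack([A,B])[:,:,::-1])
print("grip side",onz(b,[292.8,313.1],.11), "scene guess",onz(a,[147,235],.11))
print("lip side",onz(b,[171,297.8],.088),"scene",onz(a,[216,355.5],.088))
for n,p in(("scene",a),("side",b)):
  for l in("rack","clamp","flask_near"):
    m=arm.cut_out(p,l)
    if m: print(n,l,m[0]["p"],m[0]["box"])
# rack top face extents in side: brown pixels
```

```text
grip side [ 0.5471 -0.3033  0.11  ] scene guess [ 0.5477 -0.3034  0.11  ]
lip side [0.5061 0.1821 0.088 ] scene [0.5126 0.1628 0.088 ]
scene rack 0.77 [256.9, 179.6, 73.0, 62.2]
scene clamp 0.91 [356.2, 230.9, 75.0, 71.8]
scene flask_near 0.97 [361.0, 218.9, 29.3, 34.5]
side rack 0.55 [313.2, 285.3, 36.5, 109.2]
side clamp 0.73 [297.0, 183.8, 73.6, 44.9]
side flask_near 0.57 [285.9, 182.9, 24.4, 40.3]
```

View pics/crop1.png

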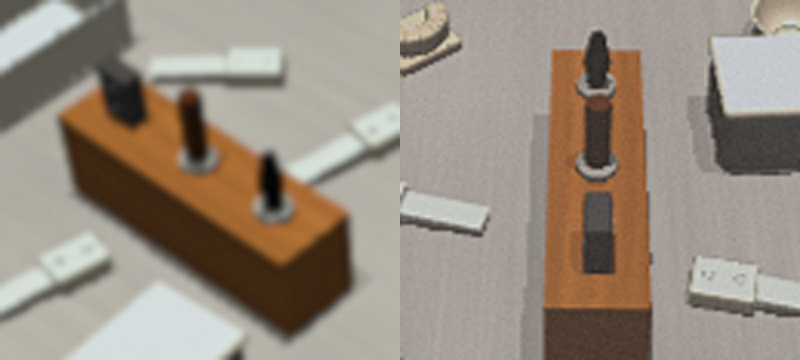

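The crop confirms it: the rectangular dark block handle is in the rack's -y slot, and the other two handles are round with collars. I'll go by way of the clamp to get a wrist view of the seam.

```bash
cat >> h.py <<'E'
def down(h): # tool z down, tool y heading h (rad)
    y=np.array([np.cos(h),np.sin(h),0]);z=np.array([0,0,-1.]);return np.stack([np.cross(y,z),y,z],1)
def inc(pos,h):
    s=arm.get_state();R0=R.from_rotvec(s["ee_rot"]).as_matrix()
    d=R0.T@(np.array(pos)-s["ee_pos"])/.5;t=R.from_matrix(R0.T@down(h)).as_rotvec()/(np.pi/2)
    print("inc",np.round(d,4),np.round(t,4),"at",np.round(s["ee_pos"],4),np.round(s["ee_rot"],4),"t",s["time"])
E
python3 - <<'E'
from h import *
np.set_printoptions(precision=4,suppress=True)
b=arm.camera("side")
c=lambda x,y:[215+y/3.077,250+x/3.077]
C=[onz(b,c(*q),.085) for q in((553,50),(640,50),(650,306),(545,306))];print(np.array(C))
inc([.51,.08,.30],0)
T=np.array(arm.camera("wrist")["camera_from_world"]);print(T[:3,:3])
E
```

```text
[[ 0.8546 -0.0805  0.085 ]
 [ 0.929  -0.0799  0.085 ]
 [ 0.8647 -0.3398  0.085 ]
 [ 0.7912 -0.3401  0.085 ]]
inc [-0.8833 -0.5653 -0.1994] [-0.0001 -0.      0.7525] at [0.2085 0.5089 0.2003] [-0.6068 -3.0824  0.0001] t 1.65
[[ 0.3794  0.9252 -0.0007]
 [ 0.8753 -0.3587  0.3242]
 [ 0.2997 -0.1236 -0.946 ]]
```

Call:
play_rows(
  increments=[
    [[-0.883, -0.565, -0.2], [0, 0, 0.7525], 1],
    [[-0.883, -0.565, -0.2], [0, 0, 0.7525], 1],
    [[-0.883, -0.565, -0.2], [0, 0, 0.7525], 1],
    [[-0.883, -0.565, -0.2], [0, 0, 0.7525], 1],
    [[-0.883, -0.565, -0.2], [0, 0, 0.7525], 1],
  ],
)

```text
time: 2.2
ee_pos: [0.3504, 0.3064, 0.2477]
ee_rot: [1.701, 2.641, 0.001]
ft_force: [0.5, 0.5, -0.1]
opening: 0.0853
finger_force: 0.0
```

Run:
```python
from h import *
inc([.51,.08,.30],0)
```

```text
inc [-0.5442  0.1035 -0.1046] [ 3.000e-04 -1.000e-04  2.713e-01] at [0.3504 0.3064 0.2477] [1.7014e+00 2.6407e+00 6.0000e-04] t 2.2
```

Call:
play_rows(
  increments=[
    [[-0.544, 0.1035, -0.105], [0, 0, 0.271], 1],
    [[-0.544, 0.1035, -0.105], [0, 0, 0.271], 1],
    [[-0.544, 0.1035, -0.105], [0, 0, 0.271], 1],
    [[-0.544, 0.1035, -0.105], [0, 0, 0.271], 1],
    [[-0.544, 0.1035, -0.105], [0, 0, 0.271], 1],
  ],
)

```text
time: 2.7
ee_pos: [0.4932, 0.1062, 0.2943]
ee_rot: [2.215, 2.228, 0.0]
ft_force: [-0.3, 0.9, -0.0]
opening: 0.0853
finger_force: 0.0
```

Call:
play_rows(
  increments=[
    [[-0.05, 0, 0], [0, 0, 0], 1],
    [[-0.05, 0, 0], [0, 0, 0], 1],
    [[-0.05, 0, 0], [0, 0, 0], 1],
  ],
)

```text
time: 3.0
ee_pos: [0.4924, 0.0832, 0.2937]
ee_rot: [-2.215, -2.227, -0.0]
ft_force: [0.2, -0.3, -0.0]
opening: 0.0854
finger_force: 0.0
```

Run:
```python
from h import *
np.set_printoptions(precision=4,suppress=True)
b=arm.camera("wrist");save(b,"w1",s=1.25)
for l in ("near_lip","far_lip"):
  for r in arm.place_of(b,l)[:2]: print(l,r["p"],r["centre"],onz(b,r["centre"],.088))
np.save("w1.npy",b,allow_pickle=True)
inc([.547,-.303,.25],0)
```

```text
near_lip 0.75 [82.8, 328.1] [0.5031 0.1732 0.088 ]
near_lip 0.47 [84.0, 325.1] [0.4997 0.172  0.088 ]
far_lip 0.98 [84.1, 335.9] [0.5119 0.1719 0.088 ]
inc [-0.7752  0.1034  0.0876] [ 0.0001 -0.0001  0.005 ] at [0.4922 0.0842 0.2939] [2.2127 2.2301 0.0004] t 3.15
```

View pics/w1.png

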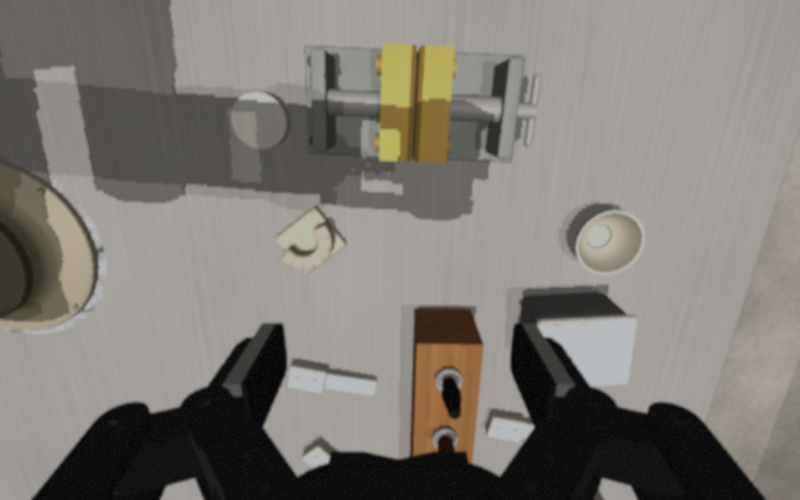

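The wrist view shows the flask pair upright, with its seam at about (416,45)–(414,160) in the enlarged picture. The rack runs down the middle with its round handles at (449,385) and (445,440). I'll measure the seam line by colour from this picture and move on to the rack.

Run:
```python
from h import *
np.set_printoptions(precision=4,suppress=True)
b=np.load("w1.npy",allow_pickle=True).item()
im=b["image"].astype(int);hsv=cv2.cvtColor(b["image"],cv2.COLOR_RGB2HSV)
m=(hsv[...,0]>15)&(hsv[...,0]<35)&(hsv[...,1]>140)
L=[]
for r in range(36,128,4):
    c=np.where(m[r,300:370])[0]+300
    v=hsv[r,300:370,2]
    print(r,c.min(),c.max(),[int(x) for x in v[24:42]]) if r%12==0 else 0
rows=np.where(m[:,310:330].sum(1)>10)[0];print(rows.min(),rows.max())
for rc in((rows.min(),318),(rows.max(),318),(rows.min(),348),(rows.max(),348)):print(rc,onz(b,rc,.088))
```

```text
Traceback (most recent call last):
ValueError: zero-size array to reduction operation minimum which has no identity
```

Call:
play_rows(
  increments=[
    [[-0.775, 0.103, 0.05], [0, 0, 0.005], 1],
    [[-0.775, 0.103, 0.05], [0, 0, 0.005], 1],
    [[-0.775, 0.103, 0.05], [0, 0, 0.005], 1],
    [[-0.775, 0.103, 0.05], [0, 0, 0.005], 1],
    [[-0.775, 0.103, 0.05], [0, 0, 0.005], 1],
  ],
)

```text
time: 3.65
ee_pos: [0.5272, -0.1648, 0.2779]
ee_rot: [2.221, 2.221, 0.0]
ft_force: [0.4, 0.2, -0.4]
opening: 0.0853
finger_force: 0.0
```

Run:
```python
from h import *
inc([.547,-.343,.25],0)
```

```text
inc [-0.3565  0.0394  0.0558] [0.0003 0.     0.0002] at [ 0.5272 -0.1648  0.2779] [2.2209e+00 2.2215e+00 4.0000e-04] t 3.65
```

Call:
play_rows(
  increments=[
    [[-0.356, 0.039, 0.055], [0, 0, 0], 1],
    [[-0.356, 0.039, 0.055], [0, 0, 0], 1],
    [[-0.356, 0.039, 0.055], [0, 0, 0], 1],
    [[-0.356, 0.039, 0.055], [0, 0, 0], 1],
    [[-0.356, 0.039, 0.055], [0, 0, 0], 1],
  ],
)

```text
time: 4.15
ee_pos: [0.5462, -0.3446, 0.2479]
ee_rot: [-2.224, -2.215, 0.001]
ft_force: [-0.1, -1.0, 0.0]
opening: 0.0853
finger_force: 0.0
```

Run:
```python
from h import *
np.set_printoptions(precision=4,suppress=True)
p=arm.camera("wrist");save(p,"w2",s=1.25);np.save("w2.npy",p,allow_pickle=True)
for r in arm.place_of(p,"gauge_grip")[:2]: print(r["p"],r["centre"],onz(p,r["centre"],.11))
inc([.547,-.303,.25],0)
b=np.load("w1.npy",allow_pickle=True).item()
hsv=cv2.cvtColor(b["image"],cv2.COLOR_RGB2HSV)
for r in (45,70,95,120): print(r,hsv[r,298:372:1].tolist()[::3])
```

```text
0.95 [15.3, 165.4] [ 0.4135 -0.1994  0.11  ]
0.94 [126.8, 325.5] [ 0.5531 -0.2954  0.11  ]
inc [ 0.0766  0.0006 -0.0002] [-0.0003 -0.0005 -0.0006] at [ 0.5467 -0.3413  0.2499] [-2.2219 -2.2197 -0.0004] t 4.25
45 [[43, 14, 131], [20, 70, 134], [22, 140, 148], [27, 124, 181], [28, 123, 182], [27, 124, 183], [28, 124, 181], [27, 123, 183], [28, 124, 181], [28, 123, 181], [26, 128, 172], [20, 152, 126], [19, 129, 75], [20, 150, 134], [26, 130, 174], [27, 123, 182], [26, 126, 182], [26, 125, 182], [26, 126, 182], [26, 125, 182], [27, 125, 182], [26, 125, 181], [26, 42, 150], [43, 12, 148], [41, 14, 146]]
70 [[43, 14, 130], [45, 12, 131], [29, 59, 146], [29, 119, 182], [29, 118, 182], [29, 120, 182], [29, 119, 182], [29, 120, 182], [29, 119, 182], [29, 118, 182], [25, 138, 153], [19, 131, 111], [20, 156, 108], [23, 141, 147], [28, 121, 181], [28, 123, 182], [28, 123, 182], [28, 124, 181], [27, 124, 181], [28, 123, 182], [28, 123, 181], [27, 73, 167], [43, 12, 150], [41, 14, 151], [41, 14, 148]]
95 [[45, 12, 83], [42, 17, 73], [19, 126, 115], [20, 156, 132], [19, 153, 133], [20, 154, 131], [20, 155, 132], [20, 153, 133], [20, 153, 133], [20, 152, 134], [19, 152, 97], [18, 111, 71], [19, 159, 88], [20, 151, 128], [20, 155, 135], [20, 152, 136], [20, 154, 134], [20, 154, 134], [20, 156, 134], [20, 151, 137], [20, 143, 128], [17, 23, 78], [18, 17, 77], [23, 14, 74], [15, 14, 74]]
120 [[39, 13, 137], [19, 86, 125], [29, 116, 174], [29, 120, 182], [29, 118, 183], [28, 120, 183], [29, 120, 182], [27, 128, 171], [19, 153, 133], [19, 153, 120], [19, 133, 92], [19, 152, 74], [19, 156, 103], [20, 155, 133], [20, 152, 134], [20, 155, 133], [20, 158, 134], [20, 151, 135], [20, 152, 134], [20, 151, 135], [19, 138, 111], [35, 16, 94], [42, 14, 93], [45, 16, 94], [36, 14, 94]]
```

View pics/w2.png

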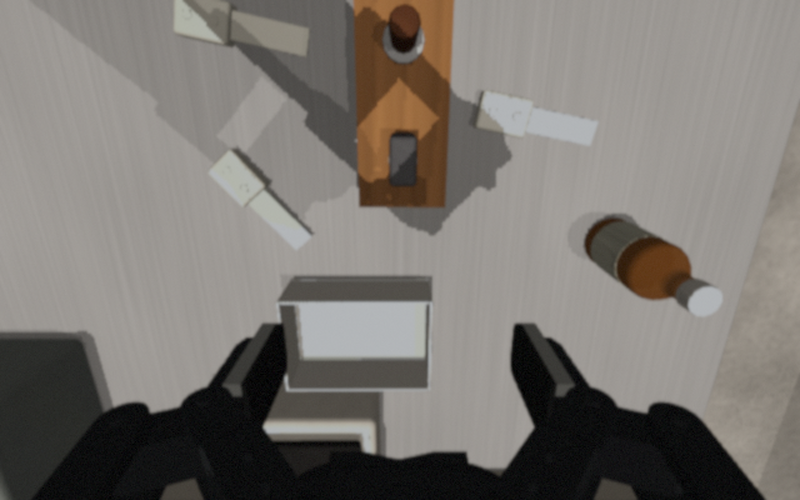

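The block handle sits at about (403,160) enlarged, at the rack's end, nearly square to the tool axes. I'll compute exact positions and yaw for the handle and for the flask edges.

Run:
```python
from h import *
np.set_printoptions(precision=4,suppress=True)
p=np.load("w2.npy",allow_pickle=True).item()
hsv=cv2.cvtColor(p["image"],cv2.COLOR_RGB2HSV)
m=np.zeros((400,640),np.uint8);s=(slice(95,160),slice(295,350))
m[s]=(hsv[s][...,1]<70)
n,lab,st,ce=cv2.connectedComponentsWithStats(m)
i=lab[128,322];print(st[i],ce[i])
cn=cv2.findContours((lab==i).astype(np.uint8),0,2)[0][0]
bx=cv2.boxPoints(cv2.minAreaRect(cn));W=np.array([onz(p,(q[1],q[0]),.135) for q in bx]);print(bx,W,W.mean(0))
for r in range(100,156,6): print(r,hsv[r,308:338,1].tolist())
print("rack", [onz(p,q,.085) for q in((164,289),(164,356),(90,285),(90,359))])
# flask
b=np.load("w1.npy",allow_pickle=True).item();f=b["image"];h=cv2.cvtColor(f,cv2.COLOR_RGB2HSV)
s=(slice(30,140),slice(295,375));m=np.zeros((400,640),np.uint8);m[s]=(h[s][...,1]>90)
for r in range(45,120,10):
  v=h[r,322:346,2].astype(float);sat=h[r,:,1]
  x=np.arange(322,346);w=np.clip(v.max()-v,0,None)
  w=np.where(v<0.85*np.median(v),w,0);c=np.where(m[r])[0]
  print(r,c.min(),c.max(),(w*x).sum()/max(w.sum(),1),onz(b,(r,(w*x).sum()/max(w.sum(),1)),.082))
rr=np.where(m[:,340:360].sum(1)>10)[0];print("rows",rr.min(),rr.max(),onz(b,(rr.min()-.5,335),.088),onz(b,(rr.max()+.5,335),.088))
```

```text
[311 107  22  41 833] [321.8896 127.2749]
[[311. 107.]
 [332. 107.]
 [332. 147.]
 [311. 147.]] [[ 0.54   -0.2755  0.135 ]
 [ 0.5583 -0.2756  0.135 ]
 [ 0.5586 -0.3106  0.135 ]
 [ 0.5396 -0.3105  0.135 ]] [ 0.5491 -0.2931  0.135 ]
100 [149, 151, 152, 148, 152, 149, 150, 152, 150, 150, 150, 150, 153, 154, 148, 151, 148, 148, 149, 150, 148, 148, 150, 152, 151, 149, 150, 146, 156, 150]
106 [150, 152, 154, 154, 150, 153, 151, 151, 132, 117, 130, 139, 116, 111, 109, 122, 120, 117, 125, 147, 130, 135, 146, 155, 155, 157, 158, 152, 148, 150]
112 [151, 152, 145, 125, 58, 10, 10, 9, 9, 9, 15, 9, 18, 12, 12, 12, 9, 9, 9, 6, 9, 12, 6, 14, 26, 92, 144, 153, 158, 151]
118 [149, 151, 151, 126, 56, 17, 9, 9, 9, 12, 15, 9, 12, 15, 11, 11, 11, 11, 9, 11, 9, 12, 16, 17, 31, 101, 147, 156, 165, 154]
124 [151, 146, 134, 88, 31, 17, 13, 9, 9, 12, 9, 9, 6, 12, 9, 9, 9, 9, 16, 7, 4, 15, 11, 12, 27, 105, 153, 148, 158, 158]
130 [152, 142, 118, 78, 33, 17, 9, 12, 9, 15, 9, 13, 10, 10, 16, 9, 5, 16, 15, 11, 16, 10, 5, 23, 35, 81, 132, 152, 161, 152]
136 [154, 149, 149, 122, 60, 13, 12, 15, 9, 17, 15, 9, 11, 10
[... 421 characters left out ...]
, 150, 163, 164, 160, 159, 170, 168, 165, 164, 163, 150, 153, 155, 155]
rack [array([ 0.5141, -0.3378,  0.085 ]), array([ 0.5868, -0.3381,  0.085 ]), array([ 0.5127, -0.2616,  0.085 ]), array([ 0.5872, -0.2619,  0.085 ])]
45 302 362 333.88013136289 [0.5091 0.2127 0.082 ]
55 301 364 333.51097178683386 [0.5089 0.2026 0.082 ]
65 305 361 332.93367346938777 [0.5084 0.1922 0.082 ]
75 305 360 332.1112984822934 [0.5077 0.1817 0.082 ]
85 304 359 332.96666666666664 [0.5089 0.171  0.082 ]
95 304 359 331.2627906976744 [0.5071 0.16   0.082 ]
105 304 358 331.06511627906974 [0.5071 0.1489 0.082 ]
115 300 359 330.25768321513004 [0.5063 0.1375 0.082 ]
rows 37 129 [0.5098 0.2203 0.088 ] [0.512  0.1214 0.088 ]
```

Call:
play_rows(
  increments=[
    [[0.0956, 0.0056, 0], [0, 0, 0], 1],
    [[0.0956, 0.0056, 0.08], [0, 0, 0], 1],
    [[0.0956, 0.0056, 0.18], [0, 0, 0], 1],
    [[0.0956, 0.0056, 0.26], [0, 0, 0], 1],
    [[0.0956, 0.0056, 0.3], [0, 0, 0], 1],
  ],
)

```text
time: 4.75
ee_pos: [0.5484, -0.291, 0.0976]
ee_rot: [-2.217, -2.22, 0.0]
ft_force: [0.7, 0.3, -0.1]
opening: 0.0855
finger_force: 0.0
```

Call:
play_rows(
  increments=[
    [[0, 0, 0.012], [0, 0, 0], 1],
    [[0, 0, 0.012], [0, 0, 0], 0],
    [[0, 0, 0.012], [0, 0, 0], -1],
    [[0, 0, 0.012], [0, 0, 0], -1],
    [[0, 0, 0.012], [0, 0, 0], -1],
  ],
)

```text
time: 5.25
ee_pos: [0.5495, -0.2944, 0.0954]
ee_rot: [2.222, 2.218, 0.0]
ft_force: [0.1, -0.1, -0.8]
opening: 0.0282
finger_force: 0.0
```

Call:
play_rows(
  increments=[
    [[0, 0, 0], [0, 0, 0], -1],
    [[0, 0, 0], [0, 0, 0], -1],
    [[0, 0, 0], [0, 0, 0], -1],
    [[0, 0, 0], [0, 0, 0], -1],
  ],
)

```text
time: 5.65
ee_pos: [0.5495, -0.2945, 0.0954]
ee_rot: [2.222, 2.218, 0.0]
ft_force: [-0.1, 0.8, 5.6]
opening: 0.0185
finger_force: 59.5
```

Call:
play_rows(
  increments=[
    [[0, 0, -0.02], [0, 0, 0], -1],
    [[0, 0, -0.08], [0, 0, 0], -1],
    [[0, 0, -0.16], [0, 0, 0], -1],
    [[0, 0, -0.24], [0, 0, 0], -1],
    [[0, 0, -0.32], [0, 0, 0], -1],
  ],
)

```text
time: 6.15
ee_pos: [0.5488, -0.294, 0.2564]
ee_rot: [-2.223, -2.22, 0.0]
ft_force: [-0.5, -1.0, -1.7]
opening: 0.018
finger_force: 58.9
```

Run:
```python
from h import *
inc([.508,.130,.255],-.04)
```

```text
inc [ 0.8478 -0.0829  0.0028] [-0.     -0.      0.0244] at [ 0.5488 -0.294   0.2564] [-2.2232 -2.2196  0.    ] t 6.15
```

Call:
play_rows(
  increments=[
    [[0.05, -0.005, 0], [0, 0, 0.005], -1],
    [[0.12, -0.012, 0], [0, 0, 0.01], -1],
    [[0.2, -0.02, 0], [0, 0, 0.015], -1],
    [[0.28, -0.028, 0], [0, 0, 0.02], -1],
    [[0.36, -0.036, 0], [0, 0, 0.0244], -1],
  ],
)

```text
time: 6.65
ee_pos: [0.5308, -0.1127, 0.2548]
ee_rot: [2.266, 2.176, 0.0]
ft_force: [0.5, 0.1, -0.9]
opening: 0.018
finger_force: 58.9
```

Run:
```python
from h import *
inc([.508,.130,.255],-.04)
```

```text
inc [ 0.4831 -0.0653 -0.0005] [ 0.0001  0.     -0.0004] at [ 0.5308 -0.1127  0.2548] [2.2660e+00 2.1759e+00 1.0000e-04] t 6.65
```

Call:
play_rows(
  increments=[
    [[0.08, -0.011, 0], [0, 0, 0], -1],
    [[0.17, -0.024, 0], [0, 0, 0], -1],
    [[0.26, -0.036, 0], [0, 0, 0], -1],
    [[0.34, -0.047, 0], [0, 0, 0], -1],
    [[0.42, -0.058, 0], [0, 0, 0], -1],
  ],
)

```text
time: 7.15
ee_pos: [0.5102, 0.0985, 0.2549]
ee_rot: [2.265, 2.177, 0.0]
ft_force: [1.1, -0.7, -1.4]
opening: 0.0179
finger_force: 58.9
```

Call:
play_rows(
  increments=[
    [[0.04, -0.003, 0], [0, 0, 0], -1],
    [[0.056, -0.005, 0], [0, 0, 0], -1],
    [[0.056, -0.005, 0], [0, 0, 0], -1],
    [[0.056, -0.005, 0], [0, 0, 0], -1],
  ],
)

```text
time: 7.55
ee_pos: [0.5096, 0.124, 0.2544]
ee_rot: [2.266, 2.176, -0.0]
ft_force: [0.4, 1.0, -2.0]
opening: 0.018
finger_force: 58.9
```

Run:
```python
from h import *
np.set_printoptions(precision=4,suppress=True)
p={n:arm.camera(n) for n in("wrist","side","scene")}
s=arm.get_state();print(s["ee_pos"],s["ee_rot"],s["ft_force"],s["moment"])
R0=R.from_rotvec(s["ee_rot"]).as_matrix();tip=s["ee_pos"]+R0@[0,0,.0804]
for n in p:
  np.save(n+"3.npy",p[n],allow_pickle=True)
  print(n,"tip exp col,row",proj(p[n],tip),"seam",proj(p[n],np.array([.508,.171,.088])))
  for l in("gauge_tip","gauge_grip","far_lip","near_lip"):
    print(n,l,[(np.round(r["centre"],1),round(r["p"],2)) for r in arm.place_of(p[n],l)[:2]])
T=np.zeros((500,800,3),np.uint8)
w=cv2.resize(p["wrist"]["image"][:,160:520],(400,444));T[:444,:400]=w
q=proj(p["side"],tip).astype(int)
c=p["side"]["image"][q[1]-60:q[1]+65,q[0]-50:q[0]+50];T[:500,400:]=cv2.resize(c,(400,500),interpolation=2)
cv2.imwrite("pics/c3.png",T[:,:,::-1]);print(q)
```

```text
[0.5096 0.1238 0.2543] [ 2.267   2.1749 -0.0003] [-0.5886 -0.0583 -2.0255] [ 0.0002  0.0403 -0.0092]
wrist tip exp col,row [318.2373 193.8561] seam [314.9486 125.5715]
wrist gauge_tip [(array([195.4, 317.7]), 0.85), (array([349.5, 297.9]), 0.62)]
wrist gauge_grip [(array([249. , 319.1]), 0.84), (array([373.3, 408.4]), 0.54)]
wrist far_lip [(array([230.6, 237.9]), 0.72), (array([124. , 317.3]), 0.65)]
wrist near_lip [(array([125.3, 311.8]), 0.77)]
side tip exp col,row [298.6005 158.1629] seam [298.3792 173.1215]
side gauge_tip [(array([358.4, 261.8]), 0.88), (array([316.9, 395.4]), 0.85)]
side gauge_grip [(array([332.6, 237.8]), 0.92), (array([279.9, 238.1]), 0.68)]
side far_lip [(array([173.2, 298.2]), 0.57)]
side near_lip []
scene tip exp col,row [346.633  188.2116] seam [358.7768 216.4828]
scene gauge_tip [(array([206. , 197.7]), 0.85), (array([143.9, 242.4]), 0.74)]
scene gauge_grip [(array([167.8, 347. ]), 0.86), (array([160.6, 302.9]), 0.75)]
scene far_lip [(array([215.2, 353.6]), 0.66), (array([231.1, 357.1]), 0.39)]
scene near_lip [(array([217.4, 358. ]), 0.82), (array([280. , 436.4]), 0.51)]
[298 158]
```

View pics/c3.png

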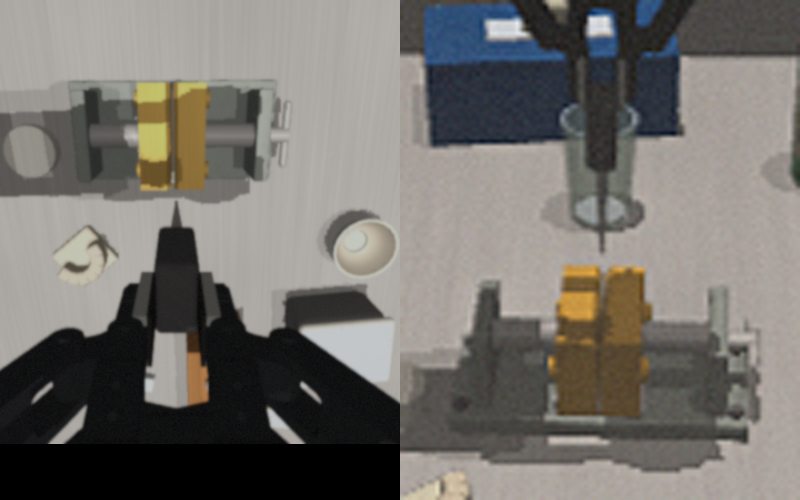

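Left (wrist): the gauge hangs upright with its tip at about (317,195), just in front of the seam, which is about (172,85)–(175,188) in the crop. Right (side): the blade points down and lines up with the seam column. Next I'll refine the seam line relative to the tip.

Run:
```python
from h import *
np.set_printoptions(precision=4,suppress=True)
b=np.load("wrist3.npy",allow_pickle=True).item();h=cv2.cvtColor(b["image"],cv2.COLOR_RGB2HSV)
m=h[...,1]>90
pts=[];E=[]
for r in range(78,166,4):
  v=h[r,308:324,2].astype(float);x=np.arange(308,324)
  i=np.where(m[r,270:365])[0]+270
  # dark valley normalised on each side
  k=np.argmin(v);ref=np.minimum(np.median(v[:4]),np.median(v[-4:]))
  w=np.clip(.8*ref-v,0,None);w[np.abs(x-x[k])>4]=0
  c=(w*x).sum()/w.sum();q=onz(b,(r,c),.082);pts.append(q);E.append((onz(b,(r,i.min()),.088)[0],onz(b,(r,i.max()),.088)[0]))
  if r%12==6: print(r,i.min(),i.max(),round(c,1),v.astype(int),q[:2])
pts=np.array(pts)
f=np.polyfit(pts[:,1],pts[:,0],1);res=pts[:,0]-np.polyval(f,pts[:,1]);k=abs(res)<.0015
f=np.polyfit(pts[k,1],pts[k,0],1);print("slope",f,"x at .171",np.polyval(f,.171),res.std(),k.sum())
E=np.array(E);E=E[2:-2]
for j in(0,1):print("edge slope",np.polyfit(pts[2:-2,1],E[:,j],1)[0],np.median(E[:,j]))
rr=np.where(m[:,322:335].sum(1)>8)[0];rr=rr[rr<200];print(rr.min(),rr.max(),onz(b,(rr.min(),327),.088),onz(b,(rr.max(),327),.088))
print("tip det", onz(b,(195.4,317.7),.174))
```

```text
78 284 345 314.0 [183 160 143 139 127 100  82  97 125 139 147 160 179 190 193 195] [0.5091 0.2181]
90 280 348 313.5 [145 125 110 106  98  89  88  96  99  98 101 110 129 139 141 143] [0.5081 0.2065]
102 284 344 313.7 [133 121 109 106  98  90  87  93  99  98  98 108 127 139 142 143] [0.5077 0.1946]
114 285 344 315.4 [188 172 148 131 118 102  91  94  97  97 100 110 129 139 141 142] [0.509  0.1823]
126 286 344 315.8 [191 178 158 143 135 115  95  91  96  99 100 113 128 140 142 141] [0.5088 0.1698]
138 285 344 315.3 [191 179 157 136 116  97  89  93  97  98 100 109 128 139 140 141] [0.5077 0.1571]
150 283 347 nan [105 101  91  85  82  81  81  87  91  91  91  92  99 105 109 118] [nan nan]
162 287 343 nan [105 100  93  87  87 106 135 152 142 112  92  91  99 107 112 118] [nan nan]
 ** On entry to DLASCL parameter number  4 had an illegal value
 ** On entry to DLASCL parameter number  4 had an illegal value
 ** On entry to DLASCL parameter number  4 had an illegal value
 ** On entry to DLASCL parameter number  4 had an illegal value
 ** On entry to DLASCL parameter number  5 had an illegal value
 ** On entry to DLASCL parameter number  4 had an illegal value<stdin>:12: RuntimeWarning: invalid value encountered in scalar divide
Traceback (most recent call last):
numpy.linalg.LinAlgError: SVD did not converge in Linear Least Squares
```

Run:
```python
from h import *
np.set_printoptions(precision=4,suppress=True)
b=np.load("wrist3.npy",allow_pickle=True).item();g=cv2.GaussianBlur(b["image"][...,0],(0,0),.7).astype(float)
h=cv2.cvtColor(b["image"],cv2.COLOR_RGB2HSV)
L=[]
def cross(a,t,lo,rev):
    rng=range(len(a)-1)
    return None
for r in range(80,160,2):
    row=[]
    for side in(0,1):   # bevel's outer edge: half level between block top and bevel
        sg=g[r,296:316] if side==0 else g[r,333:313:-1]
        ref=np.median(sg[:6]);lo=sg.min();t=ref*.85
        k=np.argmax(sg<t);x=k-1+(sg[k-1]-t)/(sg[k-1]-sg[k]);row.append(296+x if side==0 else 333-x)
    L.append((r,*row))
L=np.array(L);w=np.array([onz(b,(r,(a+c)/2),.088) for r,a,c in L])
wr=np.array([onz(b,(r,c),.088) for r,a,c in L]);wl=np.array([onz(b,(r,a),.088) for r,a,c in L])
for n,q in(("mid",w),("r",wr),("l",wl)):
    y=q[:,1]-.171
    for _ in range(3):
        f=np.polyfit(y,q[:,0],1);e=abs(q[:,0]-np.polyval(f,y));k=e<=np.quantile(e,.8)
        y=y[k];q=q[k]
    print(n,f,e.std())
print(np.c_[L[::4]])
# clamp base & flask outer edges
m=h[...,1]>90
rr=np.where(m[:,324:338].sum(1)>8)[0];rr=rr[rr<180];print(rr.min(),rr.max(),onz(b,(rr.min()-.5,330),.088),onz(b,(rr.max()+.5,330),.088))
print("tip det",onz(b,(195.4,317.7),.174))
inc([.508,.171,.20],-.04)
```

```text
mid [0.0214 0.5077] 0.00021083446460788734
r [-0.0343  0.5139] 0.0003311721901791526
l [0.0339 0.5023] 6.763675001767775e-05
[[ 80.     308.8389 317.8944]
 [ 88.     308.305  317.1375]
 [ 96.     309.     319.6518]
 [104.     309.385  319.7219]
 [112.     309.5658 319.5804]
 [120.     309.3906 319.6107]
 [128.     309.6029 319.55  ]
 [136.     309.5694 319.58  ]
 [144.     308.24   321.985 ]
 [152.     310.35   323.1187]]
74 170 [0.5253 0.2215 0.088 ] [0.5224 0.1217 0.088 ]
tip det [0.5091 0.1225 0.174 ]
inc [ 0.092  -0.0065  0.1086] [0.     0.     0.0001] at [0.5094 0.1249 0.2543] [2.2652 2.1768 0.    ] t 8.3
```

Call:
play_rows(
  increments=[
    [[0.04, -0.003, 0.02], [0, 0, 0], -1],
    [[0.08, -0.0065, 0.06], [0, 0, 0], -1],
    [[0.092, -0.0065, 0.11], [0, 0, 0], -1],
    [[0.092, -0.0065, 0.14], [0, 0, 0], -1],
    [[0.092, -0.0065, 0.15], [0, 0, 0], -1],
  ],
)

```text
time: 8.8
ee_pos: [0.5073, 0.1712, 0.1778]
ee_rot: [-2.263, -2.176, 0.004]
ft_force: [-0.2, -0.3, 0.2]
opening: 0.0179
finger_force: 58.9
```

Call:
play_rows(
  increments=[
    [[0, 0, 0], [0, 0, 0], -1],
    [[0, 0, 0], [0, 0, 0], -1],
    [[0, 0, 0], [0, 0, 0], -1],
  ],
)

```text
time: 9.1
ee_pos: [0.5085, 0.1709, 0.1803]
ee_rot: [2.265, 2.176, 0.002]
ft_force: [0.6, -0.1, -1.7]
opening: 0.0179
finger_force: 58.9
```

Run:
```python
from h import *
np.set_printoptions(precision=4,suppress=True)
p={n:arm.camera(n) for n in("wrist","side")}
s=arm.get_state();print(s["ee_pos"],s["ee_rot"],s["ft_force"],s["moment"])
R0=R.from_rotvec(s["ee_rot"]).as_matrix();tip=s["ee_pos"]+R0@[0,0,.0804]
T=np.zeros((500,800,3),np.uint8)
for i,n in enumerate(p):
  q=proj(p[n],tip);print(n,q);q=q.astype(int)
  c=p[n]["image"][q[1]-50:q[1]+50,q[0]-40:q[0]+40];T[:,400*i:400*i+400]=cv2.resize(c,(400,500),interpolation=2)
cv2.imwrite("pics/c4.png",T[:,:,::-1])
```

```text
[0.5083 0.1709 0.18  ] [2.265  2.1759 0.0016] [ 0.1868  0.1543 -1.1565] [ 0.0452 -0.0554 -0.0039]
wrist [317.9211 193.6676]
side [298.5001 170.026 ]
```

View pics/c4.png

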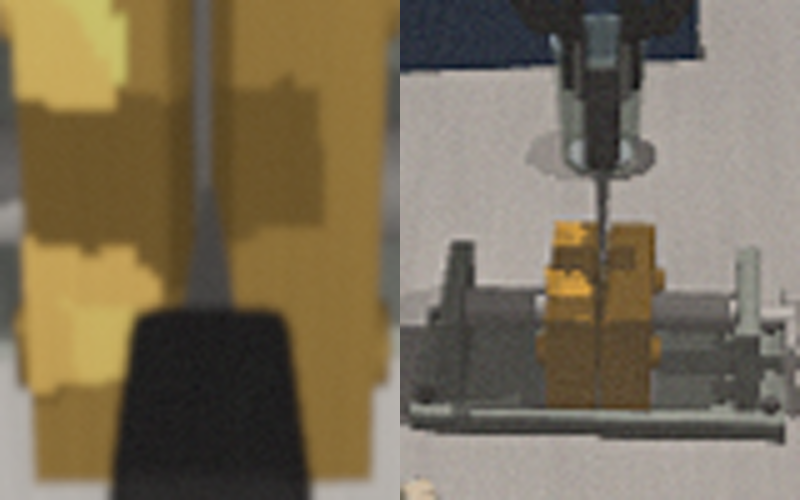

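The tip sits over the seam to within about 1 px in both views (wrist crop: tip (207,190), seam (203,100)). I'll descend gently and watch the force.

Call:
play_rows(
  increments=[
    [[0, 0, 0.015], [0, 0, 0], -1],
    [[0, 0, 0.03], [0, 0, 0], -1],
    [[0, 0, 0.036], [0, 0, 0], -1],
    [[0, 0, 0.036], [0, 0, 0], -1],
  ],
)

```text
time: 9.6
ee_pos: [0.5077, 0.171, 0.1605]
ee_rot: [-2.265, -2.176, 0.002]
ft_force: [-0.4, -0.4, -1.1]
opening: 0.0181
finger_force: 58.9
```

Call:
play_rows(
  increments=[
    [[0, 0, 0.005], [0, 0, 0], -1],
    [[0, 0, 0.01], [0, 0, 0], -1],
    [[0, 0, 0.015], [0, 0, 0], -1],
    [[0, 0, 0.02], [0, 0, 0], -1],
    [[0, 0, 0.02], [0, 0, 0], -1],
  ],
)

```text
time: 10.1
ee_pos: [0.5079, 0.171, 0.1509]
ee_rot: [-2.265, -2.176, 0.001]
ft_force: [0.5, -0.6, -0.7]
opening: 0.0182
finger_force: 58.9
```

Call:
play_rows(
  increments=[
    [[0, 0, 0.002], [0, 0, 0], -1],
    [[0, 0, 0.004], [0, 0, 0], -1],
    [[0, 0, 0.006], [0, 0, 0], -1],
    [[0, 0, 0.006], [0, 0, 0], -1],
  ],
)

```text
time: 10.5
ee_pos: [0.508, 0.171, 0.1481]
ee_rot: [-2.265, -2.177, 0.0]
ft_force: [0.9, -0.1, -0.8]
opening: 0.0183
finger_force: 58.9
```

Call:
play_rows(
  increments=[
    [[0, 0, 0.002], [0, 0, 0], -1],
    [[0, 0, 0.004], [0, 0, 0], -1],
    [[0, 0, 0.004], [0, 0, 0], -1],
  ],
)

```text
time: 10.8
ee_pos: [0.508, 0.171, 0.1461]
ee_rot: [-2.265, -2.177, 0.0]
ft_force: [-0.1, 0.1, -1.6]
opening: 0.0181
finger_force: 58.9
```

Call:
play_rows(
  increments=[
    [[0, 0, 0.002], [0, 0, 0], -1],
    [[0, 0, 0.004], [0, 0, 0], -1],
    [[0, 0, 0.004], [0, 0, 0], -1],
  ],
)

```text
time: 11.1
ee_pos: [0.508, 0.171, 0.1442]
ee_rot: [2.265, 2.177, -0.0]
ft_force: [-0.3, -0.6, -1.7]
opening: 0.0179
finger_force: 58.8
```

Call:
play_rows(
  increments=[
    [[0, 0, 0.002], [0, 0, 0], -1],
    [[0, 0, 0.004], [0, 0, 0], -1],
    [[0, 0, 0.004], [0, 0, 0], -1],
  ],
)

```text
time: 11.4
ee_pos: [0.5082, 0.171, 0.1425]
ee_rot: [2.265, 2.176, 0.001]
ft_force: [0.5, 0.5, 1.8]
opening: 0.018
finger_force: 59.2
```

Call:
play_rows(
  increments=[
    [[0, 0, 0.002], [0, 0, 0], -1],
    [[0, 0, 0.002], [0, 0, 0], -1],
    [[0, 0, 0.002], [0, 0, 0], -1],
  ],
)

```text
time: 11.7
ee_pos: [0.5083, 0.171, 0.1416]
ee_rot: [2.265, 2.176, 0.001]
ft_force: [-0.5, -0.4, 5.2]
opening: 0.0179
finger_force: 59.6
```

Call:
play_rows(
  increments=[
    [[0, 0, 0.001], [0, 0, 0], -1],
    [[0, 0, 0.001], [0, 0, 0], -1],
    [[0, 0, 0.001], [0, 0, 0], -1],
  ],
)

```text
time: 12.0
ee_pos: [0.5083, 0.171, 0.1412]
ee_rot: [2.265, 2.176, 0.001]
ft_force: [-1.0, 0.8, 5.7]
opening: 0.018
finger_force: 59.7
```

Run:
```python
from h import *
np.set_printoptions(precision=4,suppress=True)
p={n:arm.camera(n) for n in("wrist","side")}
for _ in range(3): arm.camera("side");s=arm.get_state();print(s["ee_pos"],s["ft_force"],s["moment"])
R0=R.from_rotvec(s["ee_rot"]).as_matrix();t=s["ee_pos"]+R0@[0,0,.0504]
T=np.zeros((500,800,3),np.uint8)
for i,n in enumerate(p):
  q=proj(p[n],t).astype(int)
  c=p[n]["image"][q[1]-50:q[1]+50,q[0]-40:q[0]+40];T[:,400*i:400*i+400]=cv2.resize(c,(400,500),interpolation=2)
cv2.imwrite("pics/c5.png",T[:,:,::-1])
```

```text
[0.5083 0.171  0.1412] [0.1526 0.2057 5.3991] [ 0.0281 -0.0004  0.0525]
[0.5083 0.171  0.1412] [-0.4343  0.9969  5.6508] [-0.0011  0.0479  0.0388]
[0.5083 0.171  0.1412] [-0.5482 -0.4638  5.3993] [-0.023   0.0681  0.097 ]
```

View pics/c5.png

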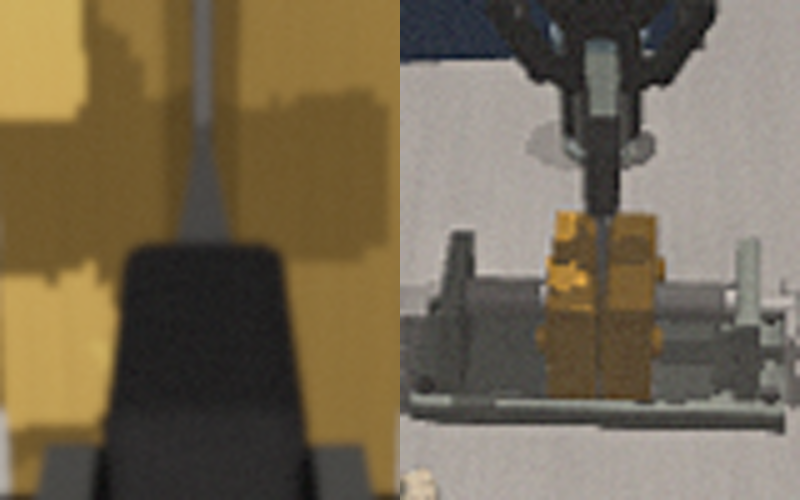

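Call:
play_rows(
  increments=[
    [[0, 0, 0.001], [0, 0, 0], -1],
    [[0, 0, 0.001], [0, 0, 0], -1],
    [[0, 0, 0.001], [0, 0, 0], -1],
    [[0, 0, 0.001], [0, 0, 0], -1],
  ],
)

```text
time: 12.65
ee_pos: [0.5084, 0.171, 0.1409]
ee_rot: [2.265, 2.176, 0.002]
ft_force: [-1.0, 0.4, 6.6]
opening: 0.0181
finger_force: 59.8
```

```bash
python3 -c "
from station import arm
print(arm.get_state()['ft_force'],arm.close_job())"
```

```text
the job is handed in; nothing more can be done
[-0.9842511   0.36171028  6.64528696] None
```

The taper gauge is in the seam, blade upright and point down, about 21 mm below the bevel edge, with an upward push of about 8 N. It is still in the gripper; I took that push as snug on both halves, and the job was handed in at about 12.7 s.

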